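# Screw the mill's hopper down snug with a flat to the front, then shut the drawer

## Task

Get the kitchen mill ready for grinding: screw its six-sided hopper down (clockwise from above) until you feel it bite on the hidden gasket, and carry on to the next position where one of the hopper's flat sides squarely faces the mill's front; if it bites only just as a flat comes to the front, go on to the next flat, but never past that, since overtightening ruins the gasket. Let go of the hopper, and then push the mill's drawer fully shut. Leave the other things on the table and the lazy susan where they stand.

Things in the scene. Friction and masses are not known exactly. Their poses are not given: they have to be found in the camera images.
- mill: Kitchen hand mill, fixed to the table (all sizes here and below in mm): wooden body 110 x 110 x 140 high on a drawer base 69 high that juts 40 further forward. Origin under the centre of the upper body at table height, z up, front (with the drawer) towards its -x, small crank on its +x face. The vertical line through its origin is the hopper's screw axis.
- hopper: Steel hopper: open six-sided cup, 56 across flats, 65 across corners, 60 tall, walls 3, on a threaded stem in the mill's collar. Origin on the screw axis at the cup's underside (starts 182 above the table), z up, x square to one of the six flats. Clockwise from above screws it down 8 mm a turn; it stays where it is left and can be turned back. Aim: any flat facing the mill's front (-x).
- hopper_rim (a point): Centre of the hopper's open mouth at rim height, on the screw axis, 60 above the hopper's origin. The thread drags with about 0.32 N m all along, against whichever way it last crept (an arm that springs back at a stop reads it reversed); the bite comes somewhere between 25 and 215 degrees clockwise from the start, and there is no hard stop.
- collar (a point): Centre of the top of the mill's steel collar (72 in diameter, 140 to 160 above the table). The gasket is hidden in it, and where it bites varies. Past the bite its press grows evenly by about 17.5 N per sixth of a turn, and the turning torque by about 0.2 N m. Right is a press of 2 to 24 N (7 to 82 degrees past the bite); above 28 N (95 degrees) it is ruined.
- thread: The threaded seat with the gasket, hidden in the collar; it stays put. Its origin lies on the screw axis, 182 above the table; its yaw is the hopper's yaw at the start and tells nothing of the bite.
- collar_b (a point): The same point as collar, with axes turned 60 degrees about z from the mill's: a flat of the hopper along its x is one of the right ways round.
- collar_c (a point): The same point as collar, with axes turned 120 degrees about z from the mill's: likewise one of the right ways round.
- drawer (a joint): Drawer low in the mill's front: opening in m, 0 = fully shut, starts 0.025 to 0.045 open; slides along the mill's x (shuts towards the mill's +x). Needs about 2 N to move and stays where it is left.
- drawer_knob (a point): Outer face of the drawer's small steel knob, 18 in diameter and standing 14 out from the drawer front (84 wide, 48 tall), 38 above the table. When the drawer is shut it lies 109 in front (-x) of the mill's origin.
- susan: Bamboo lazy susan, 280 in diameter, top 26 above the table, origin at the underside's centre; turns easily.
- oil_cruet: Bystander, to be left alone: stoppered glass cruet, 60 dia x 170 high (mm); origin at its underside.
- vinegar_cruet: Bystander, to be left alone: stoppered glass cruet, 54 dia x 140 high (mm); origin at its underside.
- crock: Bystander, to be left alone: open stoneware crock with two side handles, 84 dia x 85 high (mm); origin at its underside.
- tin: Bystander, to be left alone: plain steel tin, 75 x 55 x 60 (mm); origin at its underside.
- salt_jar: Bystander, to be left alone: glass jar with steel cap, 50 dia x 75 high, beside the mill (mm); origin at its underside.
- whisk: Bystander, to be left alone: stainless whisk lying on the table, 255 long (mm); origin at its underside.
- scoop: Bystander, to be left alone: spoon with a wooden handle lying on the table, about 200 long (mm); origin at its underside.
Things that resemble listed ones, but are neither listed nor needed, are in the scene too. What is shaped like the mill but orange is not meant.

How it is judged:
By the outcome, as a careful person would: the job done as asked, in the order asked, and still so for the second after the job is handed in, with the robot touching nothing.
It also fails if it takes over 72 s, if anything falls off the work surface, if the arm or the gripper's body presses on something with over 40 N, if the wrist force passes 120 N, or if a joint passes its speed limit or range.

## Robot

A 6-joint arm with a two-finger parallel gripper is mounted at the origin on the work surface. World frame = base frame: x ahead of the robot, y to its left, z up, the work surface at z = 0. Lengths are in m, angles in rad, forces in N, time in s.
With the tool pointing down it reaches from about 0.35 to 0.85 m from the base axis. Payload 8.1 kg.
Tool frame: the origin (TCP) lies between the finger pads; the fingertips stand 25 mm ahead of it and the grasp point (between the pads) lies 6 mm ahead of it (robot.tip_extent is the distance from the TCP to the fingertips, in m); z points along the fingers, y is the direction in which the jaws open and shut (so a half turn about z gives the same grasp; the last joint's range is limited). The gripper opens to 93 mm and grips with 3 to 60 N. Pads are 15 mm wide; open, the fingers measure 128 mm over their backs; the gripper's body (75 mm by 188 mm) begins 65 mm behind the grasp point.
Start: joints at [-1.413, 0.13, 1.488, -0, 1.523, -0.085], TCP at [0.144, -0.582, 0.244] pointing down, gripper open.
Joint ranges: [-2.96, 2.96], [-0.89, 2.26], [0.02, 2.5], [-1.34, 4.48], [0, 2.73], [-2.66, 2.66]. Speed limits (rad/s): [2.39, 2.39, 2.79, 3.14, 3.14, 3.14].

## Interface

Orientations are given as a rotation vector (axis times angle).
In Python, from plant import robot gives the robot as it stands.
- The arm moves only by the tool drive_tool, never from a script. Its argument "increments" is a list of rows, each a list of 7 numbers: the closure, from 0 (fully open) to 1 (shut), then the shift along the world's x, y, z in units of 25 mm (1.0 is 25 mm), then the turn, a rotation vector about the world's x, y, z in rad. In form: [[gripper, dx, dy, dz, rx, ry, rz], ...]. A call has 1 to 20 rows; each row is the pose to reach, as a shift and turn from the pose commanded when the call began; what a row does not reach only later rows make up. A row lasts 1/12 s, in which the tool goes at most 41.7 mm and 7.16 degrees, less where a joint would pass 70% of its speed; a pose out of reach is approached as far as the arm can. A call with a gripper value outside its range is refused whole. The fingers move at their own pace and stop on an object; "squeeze" is the grip in N (left out, the last holds). Time passes only in rows, so rows that repeat a pose let the fingers close. It gives the time, the measured TCP pose, the force and the opening at its end, in the units of the state.
- robot.read_state(): the state, without advancing time (a new reading comes with each control period).
- robot.read_camera(name): name is "scene" or "top"; returns a dict with "image" (400x640x3 uint8, red, green, blue), "fx", "fy", "cx", "cy" (pixels), "T" (4x4, takes a point from camera to world coordinates). Camera axes: x right, y down, z forward; pixel columns grow to the right and rows downward; lengths in m; the calibration is good to about 2 mm. A picture is of the moment at which its call begins. There is no depth.
- robot.close_job(): hands the job in, once; it reports no verdict.
The state is a dict: "t": time; "q": joint angles; "dq": joint speeds; "joint_torque": joint torques, N m; "tool_pos": TCP position; "orientation": TCP orientation; "force": force on the tool from outside, world axes, zero at the start; "wrist_torque": the same for the moment, N m; "opening": finger opening in m.
Only numpy, scipy, OpenCV 4.12 (cv2) and the standard library are available. Lean on these libraries where they do the work, as an engineer would, in place of code of your own. Each camera call takes 0.05 s, during which the arm holds its last target.

## Working session

There is one attempt and no reset: what is moved stays moved. The work goes in short steps, Python scripts to look and compute and a tool call to move; the robot and the scene stay as the last step left them, time stands still between calls to the robot, and variables do not carry over. Pictures are saved under pics/ and viewed, and the job is handed in when it is done.

Besides the shell and the picture viewer there is one more tool, called after "Emit:" in YAML: its name, and indented under it one key for each argument. drive_tool: Moves the arm, as the interface text tells. Its arguments: {"type":"object","properties":{"increments":{"type":"array"},"squeeze":{"type":"number"}},"required":["increments"]}

```bash
ls; mkdir -p pics
python3 - <<'E'
from plant import robot
import cv2,numpy as np
for n in ("scene","top"):
    c=robot.read_camera(n); cv2.imwrite(f"pics/{n}0.png",c["image"][:,:,::-1])
    print(n,c["fx"],c["fy"],c["cx"],c["cy"]);print(np.round(c["T"],4).tolist())
print(robot.read_state())
E
```

```text
pics
scene 417.41986880928425 417.41986880928425 323.9796301574806 195.74219799559117
[[-0.5042, 0.6125, -0.6087, 1.1564], [0.8634, 0.3719, -0.341, 0.3309], [0.0175, -0.6975, -0.7164, 0.9358], [0.0, 0.0, 0.0, 1.0]]
top 438.28206512326346 438.28206512326346 319.86513086658243 204.29963925353962
[[0.0085, -0.9914, 0.1307, 0.3508], [-0.9999, -0.0092, -0.0051, -0.0387], [0.0063, -0.1306, -0.9914, 1.338], [0.0, 0.0, 0.0, 1.0]]
{'t': 0.1, 'q': array([-1.41340918e+00,  1.31078092e-01,  1.48914041e+00, -7.84042550e-06,
        1.52300772e+00, -8.54018609e-02]), 'dq': array([-0.00027552, -0.00016607, -0.00278607,  0.00155146,  0.00107641,
       -0.00015625]), 'joint_torque': array([ 7.43573364e-04, -5.61344433e+01, -4.93094480e+01,  7.70586147e-02,
        2.90650944e-02, -7.85851989e-05]), 'tool_pos': array([ 0.14419167, -0.58194018,  0.24271328]), 'orientation': array([-3.11685253e+00, -3.80239016e-01,  1.04576570e-04]), 'force': array([-0.01400316, -0.32895379,  0.20356767]), 'wrist_torque': array([-0.01028702, -0.00119836, -0.00440349]), 'opening': 0.0928451083622098}
```

View pics/scene0.png

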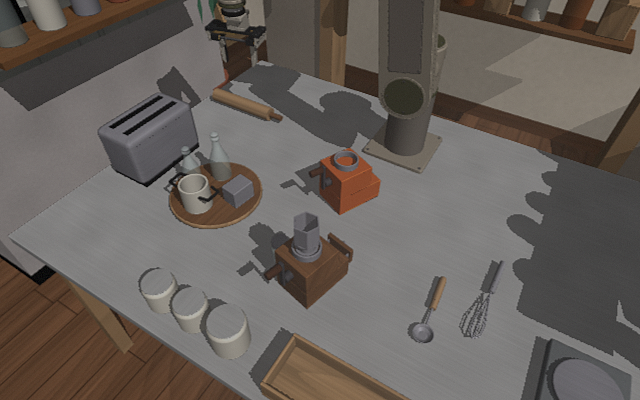

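View pics/top0.png

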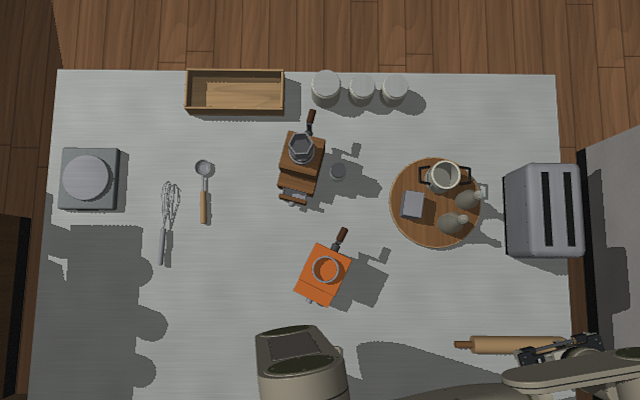

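The brown mill is at about (302,165) in top view, with the hopper at (302,148), the drawer at (293,198) pointing towards the robot, and the salt jar at (338,170). The orange decoy is at (325,270). I'll zoom in to measure.

Run:
```python
import cv2,numpy as np
a=cv2.imread("pics/top0.png")[100:220,260:370]; b=cv2.imread("pics/scene0.png")[200:310,250:365]
cv2.imwrite("pics/z1.png",cv2.resize(a,None,fx=5,fy=5,interpolation=cv2.INTER_CUBIC))
cv2.imwrite("pics/z2.png",cv2.resize(b,None,fx=5,fy=5,interpolation=cv2.INTER_CUBIC))
```

```text
(no output)
```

View pics/z1.png

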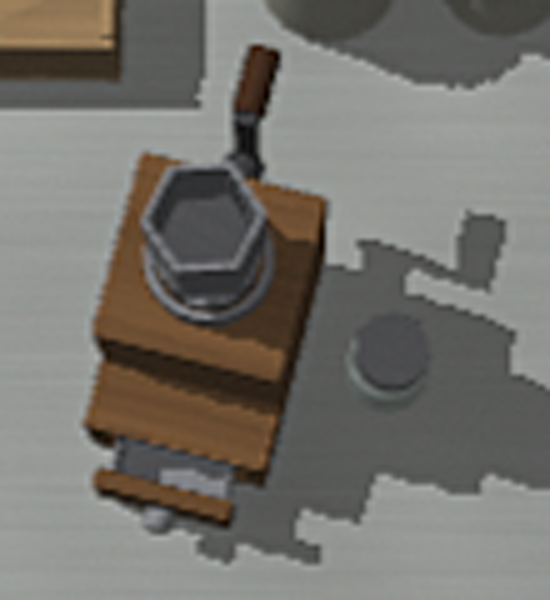

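View pics/z2.png

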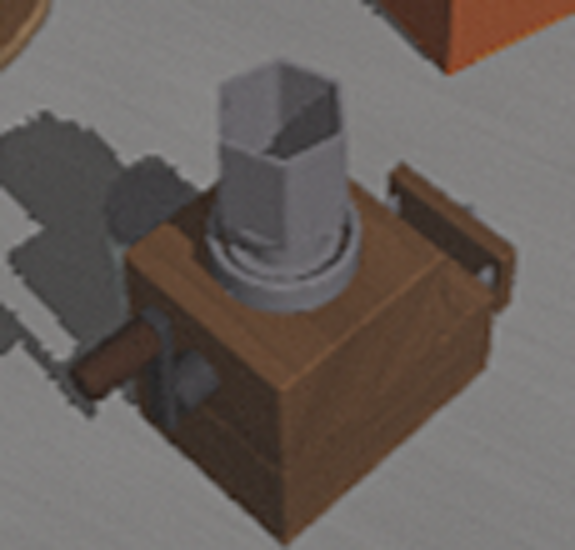

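```bash
cat > h.py <<'E'
import cv2,numpy as np
from plant import robot
def ray(c,uv,z):
    T=np.array(c["T"]); d=T[:3,:3]@np.array([(uv[0]-c["cx"])/c["fx"],(uv[1]-c["cy"])/c["fy"],1]); o=T[:3,3]
    return (o+d*(z-o[2])/d[2])
def proj(c,p):
    T=np.array(c["T"]); q=T[:3,:3].T@(np.array(p)-T[:3,3]); return q[0]/q[2]*c["fx"]+c["cx"],q[1]/q[2]*c["fy"]+c["cy"]
E
python3 - <<'E'
from h import *
c=robot.read_camera("top"); s=robot.read_camera("scene")
zt=lambda x,y:(260+(x+.5)/5-.5,100+(y+.5)/5-.5)
zs=lambda x,y:(250+(x+.5)/5-.5,200+(y+.5)/5-.5)
def P(n,l,z,c=c,f=zt):
    r=np.array([ray(c,f(*p),z)[:2] for p in l]); print(n,np.round(r,4).tolist(),'mean',r.mean(0).round(4)); return r
b=P('body',[(147,155),(327,203),(283,383),(97,340)],.14)
for i,j in ((0,3),(1,2)): d=b[i]-b[j]; print('yaw x',np.degrees(np.arctan2(d[1],d[0])),np.linalg.norm(d))
for i,j in ((0,1),(3,2)): d=b[i]-b[j]; print('yaw y',np.degrees(np.arctan2(d[1],d[0]))-90,np.linalg.norm(d))
P('base',[(88,428),(267,470)],.069)
h=P('hex',[(177,165),(238,167),(266,218),(238,266),(174,268),(143,222)],.242)
cen=h.mean(0)
for p in h: d=p-cen; print(np.linalg.norm(d),np.degrees(np.arctan2(d[1],d[0]))%60)
h2=P('hexscene',[(220,90),(279,60),(340,82),(346,143),(284,160),(221,146)],.242,s,zs)
cen=h2.mean(0)
for p in h2: d=p-cen; print(np.linalg.norm(d),np.degrees(np.arctan2(d[1],d[0]))%60)
b2=P('bodysc',[(127,253),(284,388),(447,255)],.14,s,zs)
for i,j in ((1,2),(0,1)): d=b2[i]-b2[j]; print(np.degrees(np.arctan2(d[1],d[0])),np.linalg.norm(d))
P('knob',[(157,520)],.038)
P('drawertop',[(97,483),(232,521)],.062)
P('jar',[(392,352)],.075)
E
```

```text
body [[0.7173, 0.0439], [0.6906, -0.0578], [0.5874, -0.034], [0.6107, 0.0698]] mean [0.6515 0.0055]
yaw x -13.68982715904154 0.10973037600931458
yaw x -12.962905626378085 0.10589348237003021
yaw y -14.760593430034163 0.10512657927692173
yaw y -12.677579528615667 0.1064682900319803
base [[0.5734, 0.0805], [0.5494, -0.0249]] mean [0.5614 0.0278]
hex [[0.681, 0.0213], [0.6802, -0.0102], [0.6534, -0.0249], [0.628, -0.0108], [0.6266, 0.022], [0.6506, 0.0383]] mean [0.6533 0.0059]
0.031648262036870586 28.995435401473618
0.031390846359239714 29.13406178013272
0.030820598463648843 30.155436480453076
0.030363883344633084 33.468409225085196
0.031141128476271467 29.055164154492076
0.03242590621843839 34.726993958190974
hexscene [[0.6596, -0.0227], [0.6311, -0.0099], [0.6282, 0.0201], [0.657, 0.0404], [0.6788, 0.0225], [0.6862, -0.0048]] mean [0.6568 0.0076]
0.03042028119084668 35.313225291061485
0.031116268024975843 34.24067647980539
0.031223123582452585 36.30047491287877
0.032764628002370025 29.73335126742198
0.026536245483911803 34.12525636803022
0.031887813943308516 37.109852537419215
bodysc [[0.6946, -0.0563], [0.7199, 0.0466], [0.6179, 0.0736]] mean [0.6775 0.0213]
-14.804938295516033 0.10555607000140708
-103.8053966955655 0.10594481525306594
knob [[0.5234, 0.0409]] mean [0.5234 0.0409]
drawertop [[0.5419, 0.0751], [0.52, -0.0046]] mean [0.5309 0.0353]
jar [[0.6194, -0.0976]] mean [ 0.6194 -0.0976]
```

Emit:
drive_tool:
  increments:
    - [0, 0, 0, 1.6, 0, 0, 0]
    - [0, 0.5, 0.5, 3.2, 0, 0, 0.12]
    - [0, 1.5, 1.6, 4.8, 0, 0, 0.24]
    - [0, 10.2, 11.8, 4.8, 0, 0, 1.72]
    - [0, 10.2, 11.8, 4.8, 0, 0, 1.72]
    - [0, 10.2, 11.8, 4.8, 0, 0, 1.72]
    - [0, 10.2, 11.8, 4.8, 0, 0, 1.72]
    - [0, 10.2, 11.8, 4.8, 0, 0, 1.72]
    - [0, 10.2, 11.8, 4.8, 0, 0, 1.72]
    - [0, 10.2, 11.8, 4.8, 0, 0, 1.72]
    - [0, 10.2, 11.8, 4.8, 0, 0, 1.72]
    - [0, 10.2, 11.8, 4.8, 0, 0, 1.72]
    - [0, 10.2, 11.8, 4.8, 0, 0, 1.72]
    - [0, 10.2, 11.8, 4.8, 0, 0, 1.72]
    - [0, 10.2, 11.8, 4.8, 0, 0, 1.72]
    - [0, 10.2, 11.8, 4.8, 0, 0, 1.72]

```text
t: 1.53
tool_pos: [0.3994, -0.2871, 0.3635]
orientation: [-1.739, -2.616, -0.0]
force: [-0.6, 0.5, -0.6]
opening: 0.0928
```

```bash
cat >> h.py <<'E'
from scipy.spatial.transform import Rotation as Ro
def st(tgt=None):
    s=robot.read_state(); R=Ro.from_rotvec(s["orientation"]).as_matrix()
    psi=np.degrees(np.arctan2(R[1,1],R[0,1]))
    print('t %.2f'%s["t"],'pos',s["tool_pos"].round(4),'psi %.2f'%psi,'zax',R[:,2].round(4),'q6 %.1f'%np.degrees(s["q"][5]),'F',s["force"].round(2),'M',s["wrist_torque"].round(3),'open %.4f'%s["opening"], 'tau6 %.3f'%s["joint_torque"][5], 'dq6 %.3f'%s["dq"][5])
    return s,psi
E
python3 - <<'E'
from h import *
st()
import cv2
c={"fx":438.282,"fy":438.282,"cx":319.865,"cy":204.2996,"T":[[0.0085,-0.9914,0.1307,0.3508],[-0.9999,-0.0092,-0.0051,-0.0387],[0.0063,-0.1306,-0.9914,1.338],[0,0,0,1]]}
zt=lambda x,y:(260+(x+.5)/5-.5,100+(y+.5)/5-.5)
print(ray(c,zt(208,257),.16))
E
```

```text
t 1.53 pos [ 0.3994 -0.2871  0.3635] psi 22.79 zax [-2.e-04  2.e-04 -1.e+00] q6 -64.5 F [-0.6   0.49 -0.56] M [-0.066 -0.055 -0.044] open 0.0928 tau6 -2.562 dq6 0.206
[0.65369745 0.00790071 0.16      ]
```

Emit:
drive_tool:
  increments:
    - [0, 10.18, 11.76, 0, 0, 0, 1.73]
    - [0, 10.18, 11.76, 0, 0, 0, 1.73]
    - [0, 10.18, 11.76, 0, 0, 0, 1.73]
    - [0, 10.18, 11.76, 0, 0, 0, 1.73]
    - [0, 10.18, 11.76, 0, 0, 0, 1.73]
    - [0, 10.18, 11.76, 0, 0, 0, 1.73]
    - [0, 10.18, 11.76, 0, 0, 0, 1.73]
    - [0, 10.18, 11.76, 0, 0, 0, 1.73]
    - [0, 10.18, 11.76, 0, 0, 0, 1.73]
    - [0, 10.18, 11.76, 0, 0, 0, 1.73]
    - [0, 10.18, 11.76, 0, 0, 0, 1.73]
    - [0, 10.18, 11.76, 0, 0, 0, 1.73]
    - [0, 10.18, 11.76, 0, 0, 0, 1.73]
    - [0, 10.18, 11.76, 0, 0, 0, 1.73]
    - [0, 10.18, 11.76, 0, 0, 0, 1.73]
    - [0, 10.18, 11.76, 0, 0, 0, 1.73]
    - [0, 10.18, 11.76, 0, 0, 0, 1.73]

```text
t: 2.95
tool_pos: [0.6537, 0.0064, 0.3635]
orientation: [0.847, -3.025, -0.0]
force: [-0.6, 0.3, -1.4]
opening: 0.0929
```

Run:
```python
from h import *
st()
for n in ("scene","top"):
    c=robot.read_camera(n); cv2.imwrite(f"pics/{n}1.png",c["image"][:,:,::-1])
b=cv2.imread("pics/scene1.png")[150:310,230:390]
cv2.imwrite("pics/z3.png",cv2.resize(b,None,fx=3.5,fy=3.5,interpolation=cv2.INTER_CUBIC))
```

```text
t 2.95 pos [0.6537 0.0064 0.3635] psi 121.27 zax [-2.e-04  0.e+00 -1.e+00] q6 -125.2 F [-0.62  0.33 -1.38] M [ 0.095 -0.089 -0.022] open 0.0929 tau6 -0.035 dq6 -0.020
```

View pics/z3.png

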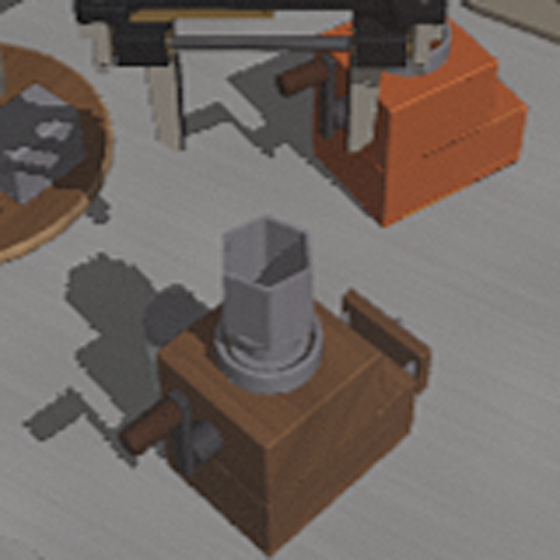

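Emit:
drive_tool:
  increments:
    - [0, 0.01, 0.02, -1, 0, 0, 0]
    - [0, 0.01, 0.02, -2, 0, 0, 0]
    - [0, 0.01, 0.02, -3, 0, 0, 0]
    - [0, 0.01, 0.02, -4, 0, 0, 0]
    - [0, 0.01, 0.02, -4.7, 0, 0, 0]
    - [0, 0.01, 0.02, -5.34, 0, 0, 0]
    - [0, 0.01, 0.02, -5.34, 0, 0, 0]
    - [0, 0.01, 0.02, -5.34, 0, 0, 0]

```text
t: 3.72
tool_pos: [0.6533, 0.0071, 0.2292]
orientation: [0.852, -3.022, -0.001]
force: [0.3, 0.8, -0.2]
opening: 0.0933
```

Run:
```python
from h import *
st()
```

```text
t 3.72 pos [0.6533 0.0071 0.2292] psi 121.50 zax [-2.3e-03  1.0e-04 -1.0e+00] q6 -125.4 F [ 0.3   0.79 -0.21] M [ 0.094 -0.134 -0.019] open 0.0933 tau6 0.032 dq6 -0.006
```

Emit:
drive_tool:
  increments:
    - [0.38, 0, 0, 0, 0, 0, 0]
    - [0.38, 0, 0, 0, 0, 0, 0]
    - [0.38, 0, 0, 0, 0, 0, 0]
    - [0.38, 0, 0, 0, 0, 0, 0]
    - [0.38, 0, 0, 0, 0, 0, 0]
    - [0.38, 0, 0, 0, 0, 0, 0]
  squeeze: 10

```text
t: 4.22
tool_pos: [0.6542, 0.0071, 0.2306]
orientation: [-0.855, 3.023, -0.0]
force: [0.3, -0.7, 0.3]
opening: 0.059
```

Run:
```python
from h import *
st()
```

```text
t 4.22 pos [0.6542 0.0071 0.2306] psi 121.58 zax [ 6.e-04 -0.e+00 -1.e+00] q6 -125.4 F [ 0.34 -0.69  0.32] M [ 0.097 -0.116 -0.014] open 0.0590 tau6 0.003 dq6 -0.002
```

Emit:
drive_tool:
  increments:
    - [1, 0, 0, 0, 0, 0, 0]
    - [1, 0, 0, 0, 0, 0, 0]
    - [1, 0, 0, 0, 0, 0, 0]
    - [1, 0, 0, 0, 0, 0, 0]
    - [1, 0, 0, 0, 0, 0, 0]
    - [1, 0, 0, 0, 0, 0, 0]
  squeeze: 10

```text
t: 4.72
tool_pos: [0.6544, 0.0066, 0.2305]
orientation: [-0.854, 3.022, -0.001]
force: [2.9, -4.5, 2.0]
opening: 0.0564
```

Run:
```python
from h import *
st()
```

```text
t 4.72 pos [0.6544 0.0066 0.2305] psi 121.56 zax [ 1.e-03 -6.e-04 -1.e+00] q6 -125.5 F [ 2.87 -4.48  2.01] M [-0.625 -0.635  0.102] open 0.0564 tau6 0.116 dq6 0.001
```

Emit:
drive_tool:
  increments:
    - [1, 0.01, -0.02, 0, 0, 0, 0]
    - [1, 0.02, -0.03, 0, 0, 0, 0]
    - [1, 0.02, -0.03, 0, 0, 0, 0]
    - [1, 0.02, -0.03, 0, 0, 0, 0]
    - [1, 0.02, -0.03, 0, 0, 0, 0]
  squeeze: 45

```text
t: 5.13
tool_pos: [0.6545, 0.0066, 0.2305]
orientation: [-0.855, 3.023, 0.0]
force: [0.0, -1.5, 5.4]
opening: 0.0564
```

Run:
```python
from h import *
st()
```

```text
t 5.13 pos [0.6545 0.0066 0.2305] psi 121.59 zax [ 1.e-04  2.e-04 -1.e+00] q6 -125.5 F [ 0.   -1.55  5.39] M [-0.04  -0.036  0.245] open 0.0564 tau6 0.202 dq6 0.001
```

Emit:
drive_tool:
  increments:
    - [1, 0, 0, -0.002, 0, 0, -0.04]
    - [1, 0, 0, -0.004, 0, 0, -0.08]
    - [1, 0, 0, -0.006, 0, 0, -0.12]
    - [1, 0, 0, -0.008, 0, 0, -0.16]
    - [1, 0, 0, -0.01, 0, 0, -0.2]

```text
t: 5.55
tool_pos: [0.6544, 0.0068, 0.2302]
orientation: [-0.547, 3.094, 0.001]
force: [-1.5, -1.4, 5.4]
opening: 0.0564
```

```bash
cat > s.py <<'E'
from h import *
st()
E
python3 s.py
```

```text
t 5.55 pos [0.6544 0.0068 0.2302] psi 110.04 zax [-1.e-04  5.e-04 -1.e+00] q6 -113.9 F [-1.45 -1.4   5.35] M [0.127 0.066 0.319] open 0.0564 tau6 -0.693 dq6 0.475
```

Emit:
drive_tool:
  increments:
    - [1, 0, 0, -0.002, 0, 0, -0.04]
    - [1, 0, 0, -0.004, 0, 0, -0.08]
    - [1, 0, 0, -0.006, 0, 0, -0.12]
    - [1, 0, 0, -0.008, 0, 0, -0.16]

```text
t: 5.88
tool_pos: [0.6543, 0.007, 0.23]
orientation: [0.298, -3.127, -0.001]
force: [-2.0, 0.9, 5.1]
opening: 0.0558
```

```bash
python3 s.py
```

```text
t 5.88 pos [0.6543 0.007  0.23  ] psi 100.88 zax [-2.e-04  8.e-04 -1.e+00] q6 -104.8 F [-2.    0.85  5.13] M [0.242 0.11  0.285] open 0.0558 tau6 -0.692 dq6 0.477
```

Emit:
drive_tool:
  increments:
    - [1, 0, 0, -0.002, 0, 0, -0.04]
    - [1, 0, 0, -0.004, 0, 0, -0.08]
    - [1, 0, 0, -0.006, 0, 0, -0.12]
    - [1, 0, 0, -0.008, 0, 0, -0.16]

```text
t: 6.22
tool_pos: [0.6543, 0.0072, 0.2298]
orientation: [0.047, -3.141, -0.002]
force: [-2.0, 0.1, 6.0]
opening: 0.0558
```

```bash
python3 s.py
```

```text
t 6.22 pos [0.6543 0.0072 0.2298] psi 91.72 zax [-2.0e-04  1.1e-03 -1.0e+00] q6 -95.6 F [-2.    0.12  5.99] M [0.289 0.073 0.334] open 0.0558 tau6 -0.691 dq6 0.478
```

Emit:
drive_tool:
  increments:
    - [1, 0, 0, -0.002, 0, 0, -0.04]
    - [1, 0, 0, -0.004, 0, 0, -0.08]
    - [1, 0, 0, -0.006, 0, 0, -0.12]
    - [1, 0, 0, -0.008, 0, 0, -0.16]

```text
t: 6.55
tool_pos: [0.6543, 0.0074, 0.2296]
orientation: [-0.204, -3.135, -0.002]
force: [-0.7, 1.8, 5.3]
opening: 0.056
```

```bash
python3 s.py
```

```text
t 6.55 pos [0.6543 0.0074 0.2296] psi 82.56 zax [-2.0e-04  1.3e-03 -1.0e+00] q6 -86.4 F [-0.69  1.82  5.29] M [0.406 0.051 0.34 ] open 0.0560 tau6 -0.690 dq6 0.478
```

Emit:
drive_tool:
  increments:
    - [1, 0, 0, -0.002, 0, 0, -0.04]
    - [1, 0, 0, -0.004, 0, 0, -0.08]
    - [1, 0, 0, -0.006, 0, 0, -0.12]
    - [1, 0, 0, -0.008, 0, 0, -0.16]

```text
t: 6.88
tool_pos: [0.6544, 0.0076, 0.2294]
orientation: [-0.453, -3.108, -0.002]
force: [-0.7, 2.4, 6.4]
opening: 0.0563
```

```bash
python3 s.py
```

```text
t 6.88 pos [0.6544 0.0076 0.2294] psi 73.40 zax [-0.      0.0016 -1.    ] q6 -77.3 F [-0.69  2.38  6.39] M [ 0.567 -0.062  0.353] open 0.0563 tau6 -0.667 dq6 0.476
```

Emit:
drive_tool:
  increments:
    - [1, 0, 0, -0.002, 0, 0, -0.04]
    - [1, 0, 0, -0.004, 0, 0, -0.08]
    - [1, 0, 0, -0.006, 0, 0, -0.12]
    - [1, 0, 0, -0.008, 0, 0, -0.16]

```text
t: 7.22
tool_pos: [0.6545, 0.0078, 0.2292]
orientation: [-0.7, -3.062, -0.003]
force: [-0.2, 2.9, 5.5]
opening: 0.056
```

```bash
python3 s.py
```

```text
t 7.22 pos [0.6545 0.0078 0.2292] psi 64.24 zax [ 1.0e-04  1.9e-03 -1.0e+00] q6 -68.1 F [-0.21  2.9   5.46] M [ 0.705 -0.108  0.333] open 0.0560 tau6 -0.638 dq6 0.476
```

Emit:
drive_tool:
  increments:
    - [1, 0, 0, -0.002, 0, 0, -0.04]
    - [1, 0, 0, -0.004, 0, 0, -0.08]
    - [1, 0, 0, -0.006, 0, 0, -0.12]
    - [1, 0, 0, -0.008, 0, 0, -0.16]

```text
t: 7.55
tool_pos: [0.6545, 0.008, 0.229]
orientation: [-0.942, -2.997, -0.003]
force: [-0.2, 3.9, 4.7]
opening: 0.0563
```

```bash
python3 s.py
```

```text
t 7.55 pos [0.6545 0.008  0.229 ] psi 55.09 zax [ 3.0e-04  2.1e-03 -1.0e+00] q6 -58.9 F [-0.22  3.89  4.71] M [ 0.776 -0.293  0.361] open 0.0563 tau6 -0.609 dq6 0.478
```

Emit:
drive_tool:
  increments:
    - [1, 0, 0.01, -0.002, 0, 0, -0.04]
    - [1, 0, 0.02, -0.004, 0, 0, -0.08]
    - [1, 0, 0.03, -0.006, 0, 0, -0.12]
    - [1, 0, 0.03, -0.008, 0, 0, -0.16]

```text
t: 7.88
tool_pos: [0.6547, 0.0082, 0.2289]
orientation: [1.179, 2.912, 0.002]
force: [1.7, 1.5, 5.2]
opening: 0.0558
```

```bash
python3 s.py
```

```text
t 7.88 pos [0.6547 0.0082 0.2289] psi 45.90 zax [ 7.0e-04  1.3e-03 -1.0e+00] q6 -49.7 F [1.65 1.54 5.24] M [ 0.462 -0.332  0.429] open 0.0558 tau6 -0.573 dq6 0.475
```

Both the wrist torque and the joint 6 torque show a ramp starting near psi ≈ 80°, rising by about 0.11 N m, so we are about 35° past the bite at a nominally aligned flat. I'll let go, lift, and check the alignment.

Emit:
drive_tool:
  increments:
    - [0, 0, 0, 0, 0, 0, 0]
    - [0, 0, 0, 0, 0, 0, 0]
    - [0, 0, 0, 0, 0, 0, 0]
    - [0, 0, 0, 0, 0, 0, 0]
    - [0, 0, 0, 1, 0, 0, 0]
    - [0, 0, 0, 2, 0, 0, 0]
    - [0, 0, 0, 3, 0, 0, 0]
    - [0, 0, 0, 5, 0, 0, 0]
    - [0, -5, 0, 5, 0, 0, 0]
    - [0, -8, 0, 5, 0, 0, 0]
    - [0, -8, 0, 5, 0, 0, 0]
    - [0, -8, 0, 5, 0, 0, 0]
    - [0, -8, 0, 5, 0, 0, 0]
    - [0, -8, 0, 5, 0, 0, 0]

```text
t: 9.05
tool_pos: [0.45, 0.0073, 0.354]
orientation: [-1.177, -2.913, 0.0]
force: [0.2, 1.4, 0.8]
opening: 0.0927
```

Run:
```python
from h import *
st()
for n in ("scene","top"):
    c=robot.read_camera(n); cv2.imwrite(f"pics/{n}2.png",c["image"][:,:,::-1])
a=cv2.imread("pics/top2.png")[100:220,260:370]; b=cv2.imread("pics/scene2.png")[200:310,250:365]
cv2.imwrite("pics/z4.png",np.hstack([cv2.resize(x,(0,0),fx=k,fy=k,interpolation=cv2.INTER_CUBIC)[:385] for x,k in ((a,3.5),(b,3.5))]))
# mill edges at subpixel: brown mask in first top picture
im=cv2.imread("pics/top0.png"); hsv=cv2.cvtColor(im,cv2.COLOR_BGR2HSV)
print(hsv[170,290],hsv[165,310],hsv[180,300],hsv[150,270])
```

```text
t 9.05 pos [0.45   0.0073 0.354 ] psi 45.99 zax [-2.e-04 -1.e-04 -1.e+00] q6 -51.6 F [0.22 1.44 0.79] M [ 0.002 -0.099 -0.011] open 0.0927 tau6 -0.133 dq6 0.010
[ 16 124  35] [ 15 133  69] [ 14 137 110] [ 45   3 153]
```

View pics/z4.png

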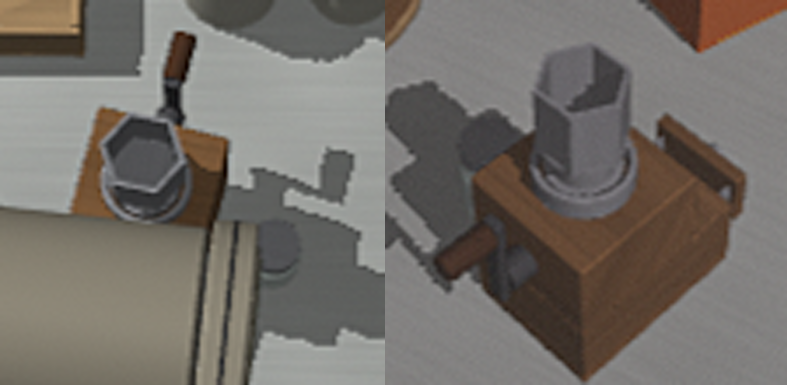

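The hopper is released and looks aligned: in both views a flat runs parallel to the mill's front and back edges. I'll fit the edges to put numbers on it.

Run:
```python
from h import *
ct=robot.read_camera("top"); cs=robot.read_camera("scene")
def sub(line,th):
    for i in range(len(line)-1):
        if (line[i]<th)!=(line[i+1]<th): return i+(th-line[i])/(line[i+1]-line[i])
def yaw(c,pts,z):
    r=np.array([ray(c,p,z)[:2] for p in pts]); v=cv2.fitLine(r.astype(np.float32),cv2.DIST_HUBER,0,.0005,.01).ravel()
    return np.degrees(np.arctan2(v[1],v[0])),r.mean(0)
im=cv2.imread("pics/top0.png"); S=cv2.cvtColor(im,cv2.COLOR_BGR2HSV)[:,:,1].astype(float)
# left body edge, rows 136..164
p=[]
for y in range(136,165):
    i=sub(S[y,270:300],65); 
    if i is not None: p.append((270+i,y))
print('left edge top0',yaw(ct,p,.14),len(p))
# base left edge front (z .069) rows 171..183
p=[]
for y in range(172,184):
    i=sub(S[y,265:295],65)
    if i is not None: p.append((265+i,y))
print('base left',yaw(ct,p,.069))
# scene: vertical-plane edges; bottom edges on table z=0
im=cv2.imread("pics/scene0.png"); S=cv2.cvtColor(im,cv2.COLOR_BGR2HSV)[:,:,1].astype(float)
p=[]
for x in range(312,345):   # right bottom edge, from below
    i=sub(S[::-1,x][400-320:400-255],60)
    if i is not None: p.append((x,319-i))
print('scene side bottom',yaw(cs,p,0),len(p))
p=[]
for x in range(282,304):
    i=sub(S[::-1,x][400-320:400-270],60)
    if i is not None: p.append((x,319-i))
print('scene back bottom',yaw(cs,p,0),len(p))
# hopper corners now; z4 coordinates, scale 3.5
zt=lambda x,y:(260+(x+.5)/3.5-.5,100+(y+.5)/3.5-.5)
zs=lambda x,y:(250+(x-385+.5)/3.5-.5,200+(y+.5)/3.5-.5)
for c,f,l in ((ct,zt,[(129,118),(175,128),(186,161),(144,192),(105,182),(101,150)]),(cs,zs,[(589,43),(630,66),(626,99),(573,112),(534,90),(543,54)])):
    h=np.array([ray(c,f(*q),.2404)[:2] for q in l]); d=h-h.mean(0)
    a=np.degrees(np.arctan2(d[:,1],d[:,0]))
    print(h.mean(0).round(4),np.linalg.norm(d,axis=1).round(4),((a-30)%60).round(1), 'flat yaw mean',((a-30)%60).mean())
    print('by edges',[round((np.degrees(np.arctan2(*(h[(i+1)%6]-h[i])[::-1]))-90)%60,1) for i in range(6)])
```

```text
left edge top0 (np.float32(-14.275819), array([0.66116687, 0.06140952])) 29
base left (np.float32(-14.134261), array([0.59642696, 0.0777658 ]))
scene side bottom (np.float32(-14.01483), array([0.64625601, 0.06437027])) 33
scene back bottom (np.float32(76.02762), array([ 0.7079041, -0.0046461])) 22
[0.6515 0.0089] [0.0293 0.0329 0.0341 0.0279 0.0326 0.0289] [46.9 39.2 53.1 36.8 39.  52.9] flat yaw mean 44.65611235016181
by edges [np.float64(48.0), np.float64(48.6), np.float64(37.8), np.float64(45.9), np.float64(37.9), np.float64(50.4)]
[0.6542 0.0063] [0.0288 0.0312 0.0325 0.0288 0.0318 0.0318] [53.7 48.1 57.7 50.3 50.8 54. ] flat yaw mean 52.4386101651925
by edges [np.float64(54.4), np.float64(55.5), np.float64(48.8), np.float64(55.5), np.float64(52.4), np.float64(49.1)]
```

Run:
```python
from h import *
a=cv2.imread("pics/top2.png")[128:164,284:320]; b=cv2.imread("pics/scene2.png")[206:242,286:326]
cv2.imwrite("pics/z5.png",np.hstack([cv2.resize(x[:36,:36] if 0 else x,(0,0),fx=10,fy=10,interpolation=cv2.INTER_CUBIC) for x in (a,b)]))
ct=robot.read_camera("top"); cs=robot.read_camera("scene")
# predicted outer rim corners for yaw 45.9
for name,c,x0,y0,off in (("t",ct,284,128,0),("s",cs,286,206,360)):
  for yw in (45.9,50):
    print(name,yw,[tuple(np.round([(u-x0+.5)*10-.5+off,(v-y0+.5)*10-.5]).astype(int)) for u,v in [proj(c,(.6545+.0323*np.cos(t),.0072+.0323*np.sin(t),.2404)) for t in np.radians(yw+30+60*np.arange(6))]])
```

```text
t 45.9 [(np.int64(47), np.int64(122)), (np.int64(79), np.int64(240)), (np.int64(201), np.int64(271)), (np.int64(289), np.int64(184)), (np.int64(256), np.int64(66)), (np.int64(135), np.int64(35))]
t 50 [(np.int64(45), np.int64(130)), (np.int64(86), np.int64(246)), (np.int64(209), np.int64(268)), (np.int64(291), np.int64(175)), (np.int64(250), np.int64(60)), (np.int64(127), np.int64(38))]
s 45.9 [(np.int64(672), np.int64(244)), (np.int64(710), np.int64(135)), (np.int64(608), np.int64(58)), (np.int64(467), np.int64(85)), (np.int64(424), np.int64(192)), (np.int64(526), np.int64(274))]
s 50 [(np.int64(680), np.int64(238)), (np.int64(707), np.int64(127)), (np.int64(598), np.int64(56)), (np.int64(460), np.int64(91)), (np.int64(426), np.int64(200)), (np.int64(537), np.int64(276))]
```

View pics/z5.png

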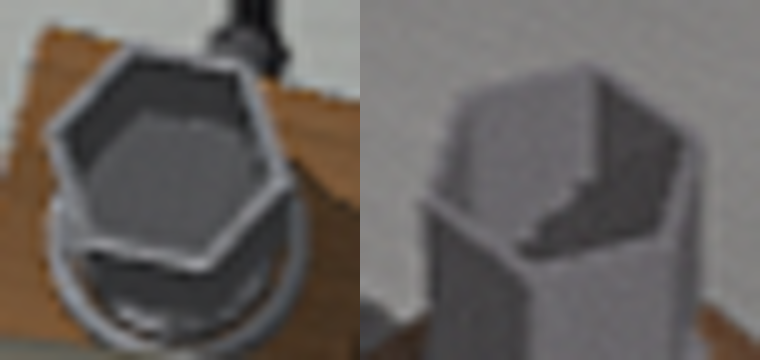

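The visual estimate is 46–49° against a target of 45.9°, so the hopper may lag the tool by 2°. A gentle regrip will check that.

Emit:
drive_tool:
  increments:
    - [0, 4, 0.04, 0, 0, 0, 0]
    - [0, 8.18, 0.04, 0, 0, 0, 0]
    - [0, 8.18, 0.04, 0, 0, 0, 0]
    - [0, 8.18, 0.04, 0, 0, 0, 0]
    - [0, 8.18, 0.04, 0, 0, 0, 0]
    - [0, 8.18, 0.04, 0, 0, 0, 0]
    - [0, 8.18, 0.04, -1, 0, 0, 0]
    - [0, 8.18, 0.04, -2, 0, 0, 0]
    - [0, 8.18, 0.04, -3, 0, 0, 0]
    - [0, 8.18, 0.04, -4, 0, 0, 0]
    - [0, 8.18, 0.04, -5, 0, 0, 0]
    - [0.36, 8.18, 0.04, -5, 0, 0, 0]
    - [0.36, 8.18, 0.04, -5, 0, 0, 0]
    - [0.36, 8.18, 0.04, -5, 0, 0, 0]
    - [0.36, 8.18, 0.04, -5, 0, 0, 0]
    - [0.36, 8.18, 0.04, -5, 0, 0, 0]
    - [0.36, 8.18, 0.04, -5, 0, 0, 0]
  squeeze: 10

```text
t: 10.77
tool_pos: [0.6594, 0.0071, 0.2309]
orientation: [1.178, 2.91, -0.002]
force: [-5.4, -5.1, 5.5]
opening: 0.0606
```

```bash
python3 s.py
```

```text
t 10.77 pos [0.6594 0.0071 0.2309] psi 45.93 zax [ 0.0018 -0.0019 -1.    ] q6 -49.7 F [-5.37 -5.14  5.48] M [-0.96   0.894  0.036] open 0.0606 tau6 0.044 dq6 -0.001
```

Emit:
drive_tool:
  increments:
    - [1, 0, 0, 0, 0, 0, 0]
    - [1, 0, 0, 0, 0, 0, 0]
    - [1, 0, 0, 0, 0, 0, 0]
    - [1, 0, 0, 0, 0, 0, 0]
    - [1, 0, 0, 0, 0, 0, 0]
  squeeze: 10

```text
t: 11.18
tool_pos: [0.6582, 0.0057, 0.2308]
orientation: [1.18, 2.911, -0.006]
force: [-11.2, -9.9, 8.7]
opening: 0.0564
```

```bash
python3 s.py
```

```text
t 11.18 pos [0.6582 0.0057 0.2308] psi 45.86 zax [-9.0e-04 -3.6e-03 -1.0e+00] q6 -49.7 F [-11.24  -9.93   8.65] M [-1.578  1.857  0.177] open 0.0564 tau6 0.093 dq6 -0.000
```

Emit:
drive_tool:
  increments:
    - [1, 0, 0, 0, 0, 0, 0]
    - [1, 0, 0, 0, 0, 0, 0]
    - [1, 0, 0, 0, 0, 0, 0]
    - [1, 0, 0, 0, 0, 0, 0]
    - [1, 0, 0, 0, 0, 0, 0]
  squeeze: 45

```text
t: 11.6
tool_pos: [0.6581, 0.0057, 0.2308]
orientation: [1.18, 2.911, -0.006]
force: [-11.3, -8.8, 9.0]
opening: 0.056
```

```bash
python3 s.py
```

```text
t 11.60 pos [0.6581 0.0057 0.2308] psi 45.88 zax [-0.001  -0.0036 -1.    ] q6 -49.7 F [-11.26  -8.79   9.01] M [-1.576  1.896  0.213] open 0.0560 tau6 0.267 dq6 -0.000
```

Emit:
drive_tool:
  increments:
    - [0.25, 0, 0, 0, 0, 0, 0]
    - [0.25, 0, 0, 0, 0, 0, 0]
    - [0.25, 0, 0, 0, 0, 0, 0]
    - [0.25, -0.1, 0.03, 0, 0, 0, 0]
    - [0.25, -0.18, 0.05, 0, 0, 0, 0]
    - [0.25, -0.18, 0.05, 0, 0, 0, 0]
    - [0.25, -0.18, 0.05, 0, 0, 0, 0]
  squeeze: 10

```text
t: 12.18
tool_pos: [0.6544, 0.0096, 0.2285]
orientation: [-1.178, -2.913, -0.0]
force: [-0.1, 0.1, 0.2]
opening: 0.0702
```

```bash
python3 s.py
```

```text
t 12.18 pos [0.6544 0.0096 0.2285] psi 45.97 zax [-0.  0. -1.] q6 -49.6 F [-0.08  0.09  0.21] M [ 0.019 -0.095  0.037] open 0.0702 tau6 0.005 dq6 -0.001
```

Now y is slightly high, so I'll shift −1.5 mm and grip.

Emit:
drive_tool:
  increments:
    - [0.25, 0.01, -0.06, 0, 0, 0, 0]
    - [0.25, 0.01, -0.06, 0, 0, 0, 0]
    - [1, 0.01, -0.06, 0, 0, 0, 0]
    - [1, 0.01, -0.06, 0, 0, 0, 0]
    - [1, 0.01, -0.06, 0, 0, 0, 0]
    - [1, 0.01, -0.06, 0, 0, 0, 0]
    - [1, 0.01, -0.06, 0, 0, 0, 0]
  squeeze: 10

```text
t: 12.77
tool_pos: [0.6549, 0.0079, 0.2285]
orientation: [1.178, 2.912, 0.0]
force: [1.3, -0.3, -0.8]
opening: 0.0564
```

```bash
python3 s.py
```

```text
t 12.77 pos [0.6549 0.0079 0.2285] psi 45.96 zax [ 2.e-04  1.e-04 -1.e+00] q6 -49.8 F [ 1.25 -0.34 -0.79] M [ 0.02  -0.331  0.058] open 0.0564 tau6 0.063 dq6 0.001
```

Emit:
drive_tool:
  increments:
    - [1, 0, 0, 0, 0, 0, 0]
    - [1, 0, 0, 0, 0, 0, 0]
    - [1, 0, 0, 0, 0, 0, 0]
  squeeze: 45

```text
t: 13.02
tool_pos: [0.6549, 0.0079, 0.2285]
orientation: [1.178, 2.912, 0.0]
force: [1.8, 0.9, -0.9]
opening: 0.0561
```

```bash
python3 s.py
```

```text
t 13.02 pos [0.6549 0.0079 0.2285] psi 45.96 zax [ 3.e-04  1.e-04 -1.e+00] q6 -49.8 F [ 1.78  0.93 -0.86] M [ 0.128 -0.441  0.246] open 0.0561 tau6 0.228 dq6 0.001
```

Emit:
drive_tool:
  increments:
    - [1, 0, 0, 0, 0, 0, -0.02]
    - [1, 0, 0, -0.001, 0, 0, -0.045]
    - [1, 0, 0, -0.001, 0, 0, -0.045]
    - [1, 0, 0, -0.001, 0, 0, -0.045]

```text
t: 13.35
tool_pos: [0.6549, 0.008, 0.2285]
orientation: [1.244, 2.885, 0.0]
force: [3.0, 1.4, -1.8]
opening: 0.0559
```

```bash
python3 s.py
```

```text
t 13.35 pos [0.6549 0.008  0.2285] psi 43.35 zax [ 3.e-04  2.e-04 -1.e+00] q6 -47.1 F [ 3.02  1.41 -1.77] M [ 0.265 -0.721  0.039] open 0.0559 tau6 0.225 dq6 -0.008
```

Emit:
drive_tool:
  increments:
    - [0, 0, 0, 0, 0, 0, 0]
    - [0, 0, 0, 0, 0, 0, 0]
    - [0, 0, 0, 0, 0, 0, 0]
    - [0, 0, 0, 0, 0, 0, 0]
    - [0, 0, 0, 1, 0, 0, 0]
    - [0, 0, 0, 2, 0, 0, 0]
    - [0, 0, 0, 3, 0, 0, 0]
    - [0, 0, 0, 5, 0, 0, 0]
    - [0, -5, 0, 5, 0, 0, 0]
    - [0, -9, 0, 5, 0, 0, 0]
    - [0, -9, 0, 5, 0, 0, 0]
    - [0, -9, 0, 5, 0, 0, 0]
    - [0, -9, 0, 5, 0, 0, 0]
    - [0, -9, 0, 5, 0, 0, 0]
    - [0, -9, 0, 5, 0, 0, 0]
    - [0, -9, 0, 5, 0, 0, 0]
    - [0, -9, 0, 5, 0, 0, 0]

```text
t: 14.77
tool_pos: [0.4303, 0.0078, 0.3537]
orientation: [1.243, 2.884, 0.0]
force: [0.0, -0.3, 0.2]
opening: 0.0928
```

Run:
```python
from h import *
st()
for n in ("scene","top"):
    c=robot.read_camera(n); cv2.imwrite(f"pics/{n}3.png",c["image"][:,:,::-1])
a=cv2.imread("pics/top3.png")[128:164,284:320]; b=cv2.imread("pics/scene3.png")[206:242,286:326]
cv2.imwrite("pics/z6.png",np.hstack([cv2.resize(x,(0,0),fx=10,fy=10,interpolation=cv2.INTER_CUBIC) for x in (a,b)]))
```

```text
t 14.77 pos [0.4303 0.0078 0.3537] psi 43.36 zax [ 1.e-03 -1.e-04 -1.e+00] q6 -49.2 F [ 0.02 -0.32  0.17] M [-0.028 -0.129  0.03 ] open 0.0928 tau6 -0.004 dq6 0.001
```

View pics/z6.png

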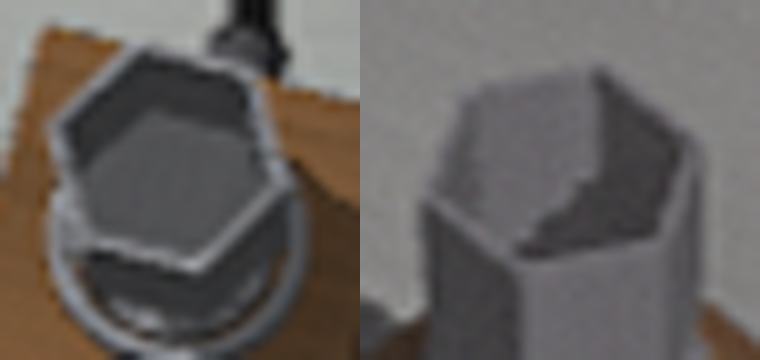

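View pics/top3.png

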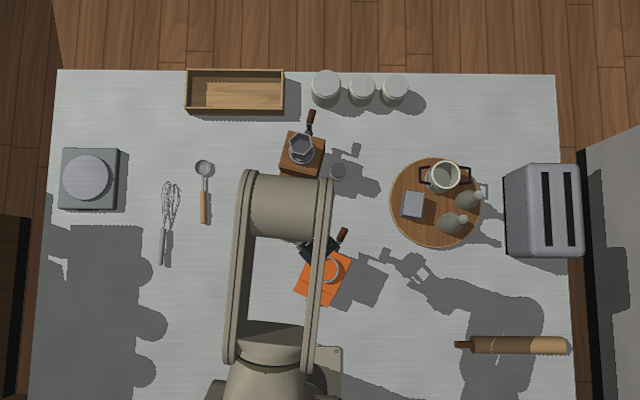

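The hopper's top-view edges now slope 14°, matching the predicted 14.3° for square. Next is the drawer, and I'll check the clearance to the orange mill and its crank first.

Run:
```python
from h import *
c=robot.read_camera("top")
im=cv2.imread("pics/top0.png")[215:315,280:400]; cv2.imwrite("pics/z7.png",cv2.resize(im,None,fx=5,fy=5,interpolation=cv2.INTER_CUBIC))
for n,uv,z in (("crank tip",(346,230),.12),("crank tip",(346,230),.06),("orange back L",(323,241),.14),("orange back R",(351,258),.14),("front R",(322,306),.07)): print(n,z,ray(c,uv,z).round(3))
yaw=np.radians(-14.1); x=np.array([np.cos(yaw),np.sin(yaw)]); o=np.array([.6548,.0078])
print('knob shut',o-.109*x,'x dir',x)
k=ray(c,(260+157.5/5-.5,100+520.5/5-.5),.038)[:2]; print('knob',k,'along',(k-o)@x,'lat',(k-o)@[-x[1],x[0]])
```

```text
crank tip 0.12 [ 0.44  -0.118  0.12 ]
crank tip 0.06 [ 0.444 -0.122  0.06 ]
orange back L 0.14 [ 0.408 -0.054  0.14 ]
orange back R 0.14 [ 0.362 -0.131  0.14 ]
front R 0.07 [ 0.227 -0.054  0.07 ]
knob shut [0.54908395 0.03435404] x dir [ 0.96987202 -0.24361501]
knob [0.52341212 0.04093516] along -0.13550164672934661 lat 0.00012880330957507297
```

View pics/z7.png

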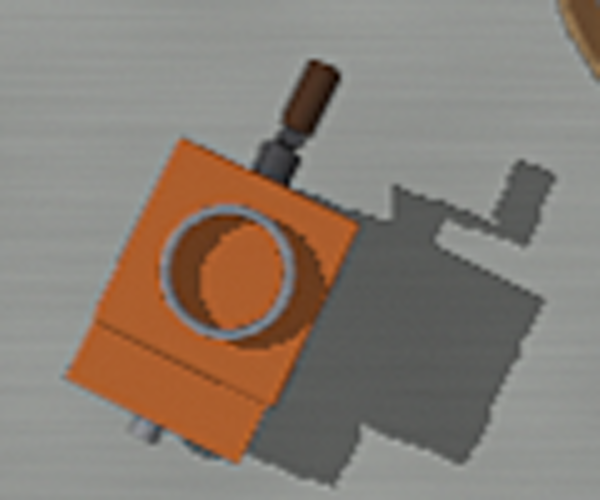

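Emit:
drive_tool:
  increments:
    - [1, 2.4, 1.66, 0, 0, 0, 0.12]
    - [1, 2.4, 1.66, -1, 0, 0, 0.24]
    - [1, 2.4, 1.66, -2, 0, 0, 0.36]
    - [1, 2.4, 1.66, -3, 0, 0, 0.48]
    - [1, 2.4, 1.66, -4, 0, 0, 0.568]
    - [1, 2.4, 1.66, -5, 0, 0, 0.568]
    - [1, 2.4, 1.66, -6, 0, 0, 0.568]
    - [1, 2.4, 1.66, -7, 0, 0, 0.568]
    - [1, 2.4, 1.66, -8, 0, 0, 0.568]
    - [1, 2.4, 1.66, -8, 0, 0, 0.568]
    - [1, 2.4, 1.66, -8, 0, 0, 0.568]
    - [1, 2.4, 1.66, -8, 0, 0, 0.568]
    - [1, 2.4, 1.66, -8, 0, 0, 0.568]
    - [1, 2.4, 1.66, -8, 0, 0, 0.568]
    - [1, 2.4, 1.66, -8, 0, 0, 0.568]

```text
t: 16.17
tool_pos: [0.4908, 0.0494, 0.155]
orientation: [0.385, 3.115, 0.0]
force: [-0.4, -0.6, -0.3]
opening: 0.0011
```

Run:
```python
from h import *
s,psi=st()
c=robot.read_camera("scene"); cv2.imwrite("pics/scene4.png",c["image"][:,:,::-1])
```

```text
t 16.17 pos [0.4908 0.0494 0.155 ] psi 75.92 zax [ 0.0026 -0.     -1.    ] q6 -76.1 F [-0.42 -0.6  -0.27] M [ 0.032 -0.114 -0.004] open 0.0011 tau6 0.000 dq6 0.001
```

View pics/scene4.png

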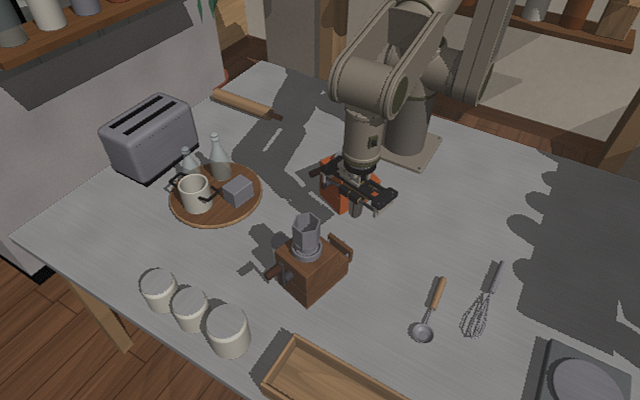

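The gripper at (355,195) is clear of both mills, so I'll descend in front of the knob.

Emit:
drive_tool:
  increments:
    - [1, 0, 0, -1, 0, 0, 0]
    - [1, 0, 0, -2, 0, 0, 0]
    - [1, 0, 0, -3, 0, 0, 0]
    - [1, 0, 0, -3.7, 0, 0, 0]
    - [1, 0, 0, -4.2, 0, 0, 0]
    - [1, 0, 0, -4.2, 0, 0, 0]
    - [1, 0, 0, -4.2, 0, 0, 0]

```text
t: 16.8
tool_pos: [0.4894, 0.0493, 0.0484]
orientation: [-0.385, -3.117, 0.0]
force: [0.2, -0.7, 1.2]
opening: 0.0004
```

Run:
```python
from h import *
s,psi=st()
c=robot.read_camera("top"); cv2.imwrite("pics/top5.png",c["image"][:,:,::-1])
c=robot.read_camera("scene"); cv2.imwrite("pics/scene5.png",cv2.resize(c["image"][130:330,220:460,::-1],None,fx=3,fy=3,interpolation=cv2.INTER_CUBIC))
```

```text
t 16.80 pos [0.4894 0.0493 0.0484] psi 75.92 zax [-0.0011 -0.     -1.    ] q6 -76.1 F [ 0.22 -0.67  1.21] M [ 0.022 -0.134 -0.043] open 0.0004 tau6 -0.000 dq6 0.001
```

View pics/scene5.png

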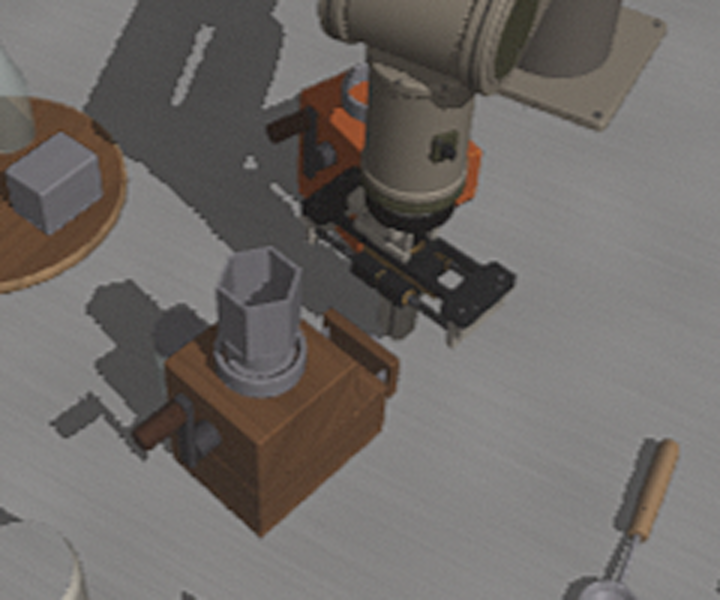

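Emit:
drive_tool:
  increments:
    - [1, 0.155, -0.039, 0, 0, 0, 0]
    - [1, 0.31, -0.078, 0, 0, 0, 0]
    - [1, 0.465, -0.117, 0, 0, 0, 0]
    - [1, 0.62, -0.156, 0, 0, 0, 0]
    - [1, 0.776, -0.195, 0, 0, 0, 0]
    - [1, 0.93, -0.234, 0, 0, 0, 0]
    - [1, 1.086, -0.273, 0, 0, 0, 0]
    - [1, 1.24, -0.312, 0, 0, 0, 0]
    - [1, 1.4, -0.351, 0, 0, 0, 0]
    - [1, 1.552, -0.39, 0, 0, 0, 0]

```text
t: 17.73
tool_pos: [0.5288, 0.0395, 0.0483]
orientation: [-0.385, -3.118, -0.0]
force: [-1.5, 1.4, 1.6]
opening: 0.0005
```

```bash
cat > d.py <<'E'
from h import *
s,psi=st()
x=np.array([.96987,-.24362]); o=np.array([.6548,.0078])
print('along',(s["tool_pos"][:2]-o)@x,'Fpush',s["force"][:2]@x)
E
python3 d.py
```

```text
t 17.73 pos [0.5288 0.0395 0.0483] psi 75.92 zax [-4.e-04  1.e-04 -1.e+00] q6 -77.2 F [-1.49  1.39  1.57] M [0.129 0.075 0.047] open 0.0005 tau6 0.048 dq6 -0.020
along -0.1299253966356402 Fpush -1.7821875290917188
```

Contact is made, with 1.8 N as the drawer slides. I'll push on to the stop in small steps.

Emit:
drive_tool:
  increments:
    - [1, 0.1, -0.025, 0, 0, 0, 0]
    - [1, 0.2, -0.05, 0, 0, 0, 0]
    - [1, 0.3, -0.075, 0, 0, 0, 0]
    - [1, 0.4, -0.1, 0, 0, 0, 0]

```text
t: 18.07
tool_pos: [0.5387, 0.037, 0.0483]
orientation: [-0.385, -3.118, 0.0]
force: [-2.7, 0.2, 0.1]
opening: 0.0008
```

```bash
python3 d.py
```

```text
t 18.07 pos [0.5387 0.037  0.0483] psi 75.92 zax [-3.e-04 -0.e+00 -1.e+00] q6 -77.4 F [-2.75  0.16  0.12] M [0.179 0.132 0.01 ] open 0.0008 tau6 0.031 dq6 -0.013
along -0.11976726560044677 Fpush -2.704837122401947
```

Emit:
drive_tool:
  increments:
    - [1, 0.04, -0.01, 0, 0, 0, 0]
    - [1, 0.08, -0.02, 0, 0, 0, 0]

```text
t: 18.23
tool_pos: [0.5406, 0.0366, 0.0484]
orientation: [-0.385, -3.118, 0.0]
force: [-1.3, 0.6, 0.4]
opening: 0.0004
```

```bash
python3 d.py
```

```text
t 18.23 pos [0.5406 0.0366 0.0484] psi 75.92 zax [-2.e-04 -0.e+00 -1.e+00] q6 -77.5 F [-1.3   0.59  0.37] M [0.147 0.071 0.018] open 0.0004 tau6 0.009 dq6 -0.004
along -0.1177434004567417 Fpush -1.4069454324546438
```

Emit:
drive_tool:
  increments:
    - [1, 0.04, -0.01, 0, 0, 0, 0]
    - [1, 0.08, -0.02, 0, 0, 0, 0]
    - [1, 0.08, -0.02, 0, 0, 0, 0]

```text
t: 18.48
tool_pos: [0.5413, 0.0364, 0.0483]
orientation: [-0.385, -3.115, -0.0]
force: [-7.8, 0.6, 6.5]
opening: 0.0003
```

```bash
python3 d.py
```

```text
t 18.48 pos [0.5413 0.0364 0.0483] psi 75.92 zax [-3.e-03  4.e-04 -1.e+00] q6 -77.5 F [-7.78  0.59  6.5 ] M [0.352 1.226 0.012] open 0.0003 tau6 -0.013 dq6 0.000
along -0.11702211678183182 Fpush -7.69184317814593
```

Emit:
drive_tool:
  increments:
    - [1, 0.03, -0.008, 0, 0, 0, 0]
    - [1, 0.06, -0.015, 0, 0, 0, 0]
    - [1, 0.06, -0.015, 0, 0, 0, 0]

```text
t: 18.73
tool_pos: [0.5414, 0.0364, 0.0483]
orientation: [-0.384, -3.112, -0.0]
force: [-16.4, 2.6, 13.0]
opening: 0.0001
```

```bash
python3 d.py
```

```text
t 18.73 pos [0.5414 0.0364 0.0483] psi 75.93 zax [-6.1e-03  9.0e-04 -1.0e+00] q6 -77.5 F [-16.38   2.64  12.95] M [ 0.519  2.487 -0.075] open 0.0001 tau6 -0.020 dq6 -0.000
along -0.11691822923031003 Fpush -16.528423622529363
```

The push hit a hard stop at −0.117, against −0.1165 predicted for fully shut. I'll back off, rise and check.

Emit:
drive_tool:
  increments:
    - [1, -0.3, 0.075, 0, 0, 0, 0]
    - [1, -0.97, 0.24, 0, 0, 0, 0]
    - [1, -1.75, 0.44, 0, 0, 0, 0]
    - [1, -1.9, 0.48, 1, 0, 0, 0]
    - [1, -1.9, 0.48, 2, 0, 0, 0]
    - [1, -1.9, 0.48, 3.5, 0, 0, 0]
    - [1, -1.9, 0.48, 5, 0, 0, 0]
    - [1, -1.9, 0.48, 6.5, 0, 0, 0]
    - [1, -1.9, 0.48, 8, 0, 0, 0]
    - [1, -1.9, -5, 9, 0, 0, 0]
    - [1, -1.9, -10, 9, 0, 0, 0]
    - [1, -1.9, -10, 9, 0, 0, 0]
    - [1, -1.9, -10, 9, 0, 0, 0]
    - [1, -1.9, -10, 9, 0, 0, 0]
    - [1, -1.9, -10, 9, 0, 0, 0]
    - [1, -1.9, -10, 9, 0, 0, 0]
    - [1, -1.9, -10, 9, 0, 0, 0]
    - [1, -1.9, -10, 9, 0, 0, 0]

```text
t: 20.23
tool_pos: [0.4965, -0.2146, 0.2733]
orientation: [0.388, 3.117, 0.001]
force: [1.2, 0.1, -0.3]
opening: 0.0005
```

Run:
```python
from h import *
s,psi=st()
c=robot.read_camera("top"); cv2.imwrite("pics/top6.png",c["image"][:,:,::-1])
a=c["image"][100:220,260:370,::-1]
c=robot.read_camera("scene"); cv2.imwrite("pics/scene6.png",c["image"][:,:,::-1]); b=c["image"][190:310,250:370,::-1]
cv2.imwrite("pics/z8.png",np.hstack([cv2.resize(x,(0,0),fx=3.4,fy=3.4,interpolation=cv2.INTER_CUBIC) for x in (a,b)]))
```

```text
t 20.23 pos [ 0.4965 -0.2146  0.2733] psi 75.80 zax [ 2.e-04  3.e-04 -1.e+00] q6 -104.6 F [ 1.22  0.09 -0.32] M [ 0.041 -0.151  0.023] open 0.0005 tau6 -0.211 dq6 0.005
```

View pics/z8.png

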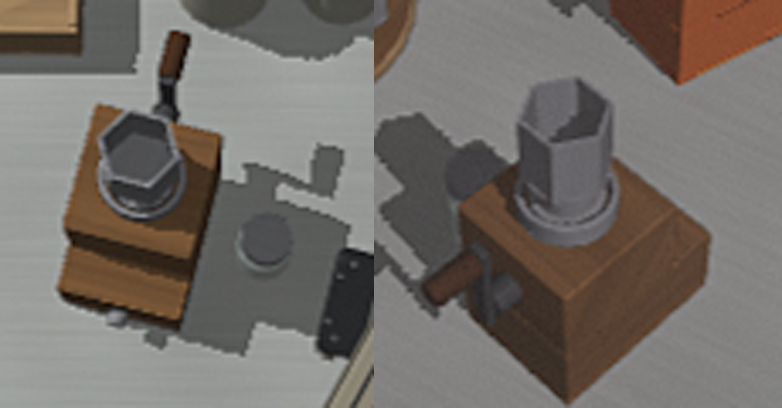

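View pics/top6.png

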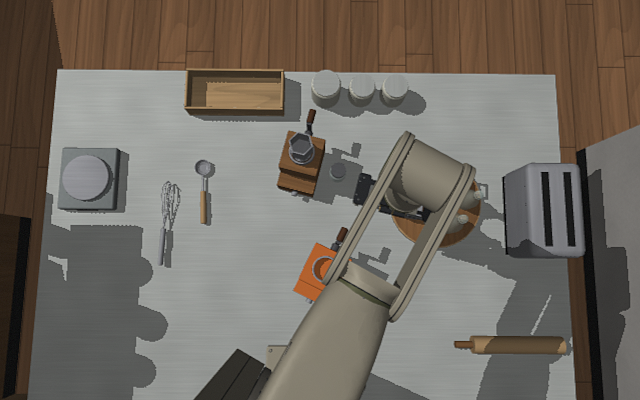

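The drawer is flush, with only the knob showing at zoom (117,317). The hopper's flats run parallel to the mill's edges, the robot touches nothing, and everything else stands as before.

```bash
python3 -c "
from plant import robot
print(robot.close_job())"
```

```text
the job is handed in; nothing more can be done
None
```

The hopper is screwed down past the bite with a flat facing the mill's front, the drawer is pushed shut, and the job was handed in at about 20 s.

- **Bite:** I turned the hopper clockwise. The bite showed about 41° from the start as a torque ramp in both the wrist and joint 6, rising about 0.11 N m by the stopping point. I stopped at the next flat, about 35° past the bite.
- **Alignment:** The first check after letting go showed the hopper lagging the tool by about 2–3°. I regripped, with one off-centre try that reached about 14 N sideways and was corrected. I turned it about 2.6° further and let go again. Afterwards the hopper's edges in the top view matched the mill's yaw of −14.1° to within a degree or two. The scene camera had read the hopper's angle a few degrees higher than the top camera at both earlier checks, and I did not redo its numbers at the end.
- **Drawer:** I pushed it by the knob until it stopped hard, with about 16 N at the end. The tool stood at 117 mm in front of the mill's origin, where 116.5 mm was predicted for fully shut. The last pictures show the drawer flush.
- **Surroundings:** In the last pictures everything in view stands where it was, though the arm hides part of the lazy susan and its things from above. The gripper is clear of everything.

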